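Close, align and hold the filter-bay cover of a bench air-filter unit

ROBOT

A 6-joint arm with a two-finger parallel gripper is mounted at the origin on a cart in front of the work surface, level with it; the furniture and walls round the work are solid. World frame = base frame: x ahead of the robot, y to its left, z up, the work surface at z = 0. Lengths are in m, angles in rad, forces in N, time in s.
With the tool pointing down it reaches from about 0.25 to 0.725 m from the base axis. Payload 4 kg.
Tool frame: the origin (TCP) lies on the centre line of the jaws, within the pads' length; the fingertips stand 25 mm ahead of it and the grasp point (between the pads) lies 6 mm ahead of it; z points along the fingers, x is the direction in which the jaws open and shut, and the axes are right-handed (so a half turn about z gives the same grasp; the last joint's range is limited). The gripper opens to 85 mm and grips with 20 to 120 N. Pads are 22 mm wide; open, the fingers measure 114 mm over their backs; the gripper's body (76 mm by 85 mm) begins 54 mm behind the grasp point. The pads swing forward as they close: fully open they stand 13 mm farther back than shut.
Start: joints at [1.285, 0.241, 0.005, 1.335, 0, 1.571], TCP at [0.141, 0.48, 0.256] pointing down, gripper open.
Joint ranges: [-2.72, 2.72], [-1.05, 1.87], [-1.09, 1.28], [-1.99, 2.15], [-1.42, 1.44], [-3.14, 3.14]. Speed limits (rad/s): [2.79, 2.79, 3.14, 3.14, 3.14, 3.14].

INTERFACE

Orientations are given as a unit quaternion [x, y, z, w].
In Python, from workcell import bot, imaging, order gives the robot as it stands.
- The arm moves only by the tool carry_out, never from a script. Its argument "moves" is a list of rows, each a list of 5 numbers: the shift along the tool's x, y, z scaled (see below), then the turn about the tool's z scaled (see below), then the opening, from -1 (shut) to 1 (fully open). In form: [[tx, ty, tz, roll, hand], ...]. A call has 1 to 20 rows; each row is the pose to reach, as a shift and turn from the pose commanded when the call began, along the tool's axes at that moment; what a row does not reach only later rows make up. The controller multiplies each number of a shift by 0.1 m and each number of a turn by 90 degrees. A row lasts 1/10 s, in which the tool goes at most 50 mm and 8.59 degrees, less where a joint would pass 70% of its speed; a pose out of reach is approached as far as the arm can. A call with a number of a shift or a turn outside -1 to 1 is refused whole. A call with a gripper value outside its range is refused whole. The fingers move at their own pace and stop on an object; the grip force is fixed at half the most. Time passes only in rows, so rows that repeat a pose let the fingers close. It gives the time, the measured TCP pose, the force and the opening at its end, in the units of the state.
- bot.get_obs(): the state, without advancing time (a new reading comes with each control period).
- imaging.camera(name): name is "side" or "top" or "wrist"; returns the picture (400x640x3 uint8, red, green, blue); there is no depth.
- imaging.camera_model(name): a dict with "fovy" (degrees; the focal length in pixels is half the picture's height over the tangent of half this angle, whatever the lens; pixels are square), "cx", "cy" (the principal point, pixels), "eye" and "rotation" of the camera in the world. Camera axes: x right, y up, looking along -z (the intrinsics and any distortion apply to the point x, -y, -z); pixel columns grow to the right and rows downward; lengths in m; the calibration is good to about 2 mm. The wrist camera is an equidistant fisheye: a pixel r from the principal point sees the ray r / f radians off the axis. A picture is of the moment at which its call begins: read the wrist's pose just before it. camera_model takes no time and is no camera call; for the wrist camera it gives the pose at the moment of the call.
- order.job_done(): hands the job in, once; it reports no verdict.
The state is a dict: "clock": time; "joint_pos": joint angles; "joint_vel": joint speeds; "tau": joint torques, N m; "eef_pos": TCP position; "tool_rot": TCP orientation; "ft_force": force on the tool from outside, world axes, zero at the start; "ft_torque": the same for the moment, N m; "grip_width": finger opening in m.
Only numpy, scipy, OpenCV 4.12 (cv2) and the standard library are available. Lean on these libraries where they do the work, as an engineer would, in place of code of your own. Each camera call takes 0.05 s, during which the arm holds its last target.

TASK

Close the filter bay of the white bench unit: first slide its loose aluminium cover along until it butts against the blue fixed panel with no gap left. Then turn the black wing fastener on the cover clockwise, until the white slot line on it lines up with the two red marks on the cover. Finally press the cover straight down onto its frame, against its spring pins, until it is level with the blue panel all over, and finish while still holding it pressed down there, without using brute force; leave the small vessels around the unit where they stand.

Things in the scene. Friction and masses are not known exactly. Their poses are not given: they have to be found in the camera images.
- unit: white bench air-filter unit, fixed, 130 (x) x 240 (y) x 56 mm; origin at the centre of its underside, on the bench, z up. A blue fixed panel (top 56 mm high) covers its top from y = -5 to 120 mm. The rest, towards -y, is the filter bay, open on top and at the -y end, between side walls 56 mm high; the loose cover lies between these (1.5 mm play a side) and slides along y.
- frame (a point): where the middle of the cover's underside belongs: 46 mm above the bench, at the unit's y = -60 mm; axes as the unit's. The frame's ledges lie at this height. Four spring pins in them carry the free cover 5 mm higher; a push of about 6 to 9 N at the wing brings it down onto the ledges; released, it springs up again (the fastener does not keep it down). Pushed far off its middle it tilts.
- seam (a point): middle of the upper edge of the blue fixed panel that faces the cover (56 mm above the bench, at the unit's y = -5 mm); axes as the unit's. The cover must come to butt here.
- cover: loose aluminium cover plate, 110 x 110 x 10 mm, about 0.24 kg with its wing; origin at the centre of its underside, z up, y towards the blue panel. Starts 10 to 28 mm short of the blue panel, overhanging the open end, underside 51 mm above the bench. Two red marks, 4 x 24 mm, lie on its top along its y axis, either side of the wing. It slides easily when moved by its wing.
- cover_edge (a point): middle of the upper edge of the cover that faces the blue panel (y = +55 mm, z = 10 mm on the cover); axes as the cover's. In the seam's frame its y is minus the gap, and its z is 0 when the cover is pressed fully down, +5 mm when free.
- wing_top (a point): centre of the top of the black wing fastener, on its turning axis at the centre of the cover, 28 mm above the cover's top face. The grip bar is 12 mm thick and 36 mm long, the long way and the white slot line on it along this point's y axis; it stands 24 mm tall upon a flat disc, 32 mm across and 4 mm thick, on the cover. z up.
- wing (a joint): turn of the wing on the cover, rad; 0 = the slot line points at the two red marks (along the cover's y), growing clockwise seen from above; it starts between -1.45 and -1.0. Stops at -1.6 and +0.4. Stays where it is left (friction 0.05 N m).
- vial_1: loose screw-cap vial, 22 mm across, 54 mm tall, black cap; bystander; origin under its centre
- dropper_1: loose amber dropper bottle, 34 mm across, 104 mm tall; bystander; origin under its centre
- cotton_jar: loose jar of cotton with a pale lid, 62 mm across, 92 mm tall; bystander; origin under its centre
- petri_1: loose petri dish with lid, 92 mm across, 15 mm tall; bystander; origin under its centre
Not all that is in view belongs to the job. There is more than one size of the cover; the job needs the middle-sized.

How it is judged:
On the way, in this order (a step that is already met when the one before it is completed fails the run):
1. the cover is slid against the blue panel (gap under 3 mm) (y of cover_edge in the frame of seam above -0.003 m), for 0.2 s.
2. the wing's slot line is lined up with the red marks (within 0.17 rad) (value of joint wing between -0.17 and 0.17 rad), for 0.2 s.
At the end, for the whole second after the job is handed in: Gap to the blue panel under 3 mm; slot line within 0.17 rad of the red marks; cover held down by the fingers to within 1.8 mm of fully down at its middle and at the seam, level within 0.025 rad; all kept while the robot holds on (all of step 2 and y of cover_edge in the frame of seam above -0.003 m and z of cover in the frame of unit below 0.0478 m and z of cover_edge in the frame of seam below 0.0018 m and angle between the z axis of cover and the z axis of unit, either way round below 0.025 rad and contact force between the fingers and cover above 2 N); the arm keeps its last pose, push and grip.
It fails at once if the cover is forced against the unit with more than 100 N (contact force between cover and unit above 100 N).
It fails at once if the vial is displaced by more than 30 mm or knocked over (distance of vial_1 from where it was at the start of the episode above 0.03 m or angle between vial_1's own z axis and vertical above 0.5 rad).
It fails at once if the dropper bottle is displaced by more than 30 mm or knocked over (distance of dropper_1 from where it was at the start of the episode above 0.03 m or angle between dropper_1's own z axis and vertical above 0.5 rad).
It fails at once if the cotton jar is displaced by more than 30 mm or knocked over (distance of cotton_jar from where it was at the start of the episode above 0.03 m or angle between cotton_jar's own z axis and vertical above 0.5 rad).
It fails at once if the petri dish is displaced by more than 30 mm or knocked over (distance of petri_1 from where it was at the start of the episode above 0.03 m or angle between petri_1's own z axis and vertical above 0.5 rad).
It also fails if it takes over 38 s, if anything falls off the work surface, if the arm or the gripper's body presses on something with over 40 N, if the wrist force passes 120 N, or if a joint passes its speed limit or range.

## Working session

There is one attempt and no reset: what is moved stays moved. The work goes in short steps, Python scripts to look and compute and a tool call to move; the robot and the scene stay as the last step left them, time stands still between calls to the robot, and variables do not carry over. Pictures are saved under pics/ and viewed, and the job is handed in when it is done.

Besides the shell and the picture viewer there is one more tool, called after "Request:" in YAML: its name, and indented under it one key for each argument. carry_out: Moves the arm, as the interface text tells. Its arguments: {"type":"object","properties":{"moves":{"type":"array","items":{"type":"array","items":{"type":"number","minimum":-1,"maximum":1}}}},"required":["moves"]}

```bash
mkdir -p pics; ls
python3 - <<'E'
from workcell import bot, imaging, order
import cv2,json
o=bot.get_obs();print(o)
for n in ["top","side","wrist"]:
    print(n,imaging.camera_model(n))
    cv2.imwrite(f"pics/{n}0.png",imaging.camera(n)[:,:,::-1])
E
```

```text
pics
{'clock': 0.0, 'joint_pos': array([ 1.28498439e+00,  2.41418736e-01,  3.75323931e-03,  1.33521261e+00,
       -2.04058382e-05,  1.57080205e+00]), 'joint_vel': array([-0.00106191, -0.00070229, -0.00045928,  0.00099323,  0.000916  ,
        0.0012696 ]), 'tau': array([-1.18401411e-03, -3.72319365e+01,  2.52407008e+01,  1.69526681e-02,
       -8.50332754e-05,  7.69764966e-06]), 'eef_pos': array([0.14081263, 0.47916674, 0.25542111]), 'tool_rot': array([ 8.00606216e-01,  5.99189957e-01, -8.27224041e-04,  6.31862688e-04]), 'ft_force': array([-0.47529527, -0.04142629,  0.27572525]), 'ft_torque': array([-0.05394659, -0.03087871, -0.06370345]), 'grip_width': 0.08528692842429558}
top {'fovy': 49.10699911154031, 'cx': 321.4729876417335, 'cy': 196.46097031598615, 'eye': array([0.38068359, 0.14283759, 1.33734514]), 'rotation': array([-0.02268846,  0.02805516,  0.70876352, -0.70452283])}
side {'fovy': 45.445683899554254, 'cx': 309.23014632755, 'cy': 198.5200834511072, 'eye': array([ 0.14448239, -0.59179608,  0.83220536]), 'rotation': array([ 0.39429865, -0.08986935, -0.18872978,  0.89489281])}
wrist {'fovy': 65.70646984690485, 'cx': 319.36354627123507, 'cy': 198.66797568648784, 'eye': array([0.07640355, 0.49955593, 0.37341785]), 'rotation': array([-0.10825181, -0.08057696,  0.5940101 ,  0.79305794])}
```

View pics/top0.png

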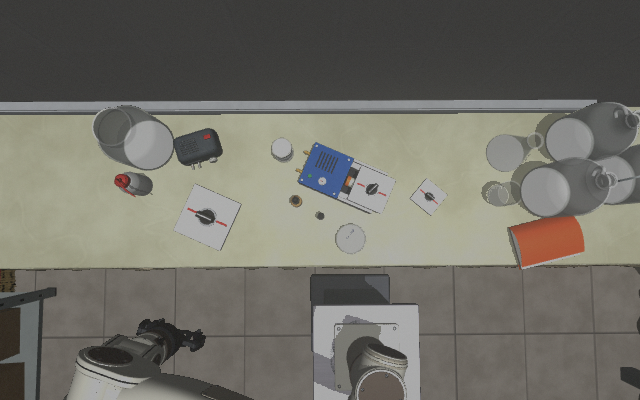

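View pics/side0.png

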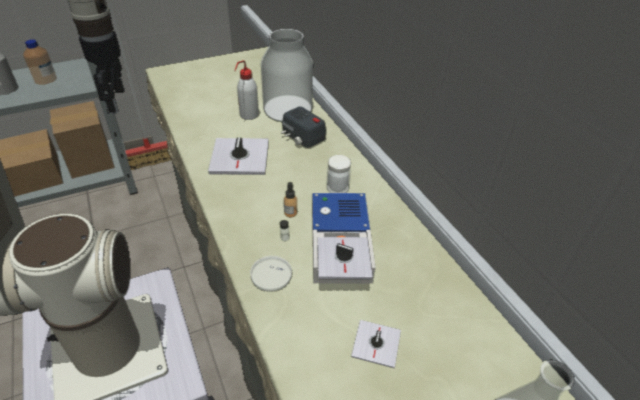

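View pics/wrist0.png

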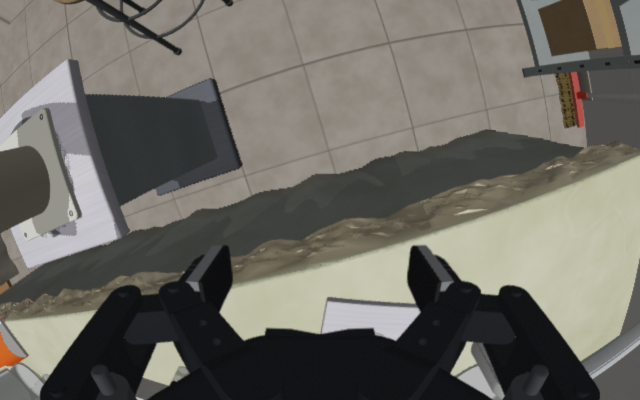

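Three plates with a wing show up in the top view: a large one at (208,217) loose on the bench, one lying in the white unit next to the blue panel at (372,189), and a small one at (429,197). The one in the unit is the middle-sized and fits the description. I'll enlarge it to confirm.

Run:
```python
import cv2
a=cv2.imread("pics/top0.png")[130:260,270:420]
cv2.imwrite("pics/top0c.png",cv2.resize(a,None,fx=5,fy=4.6*5/4.6*0.92,interpolation=cv2.INTER_CUBIC) if 0 else cv2.resize(a[:115],None,fx=5,fy=5,interpolation=cv2.INTER_CUBIC))
a=cv2.imread("pics/side0.png")[180:290,260:410]
cv2.imwrite("pics/side0c.png",cv2.resize(a,None,fx=5,fy=5,interpolation=cv2.INTER_CUBIC))
```

```text
(no output)
```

View pics/top0c.png

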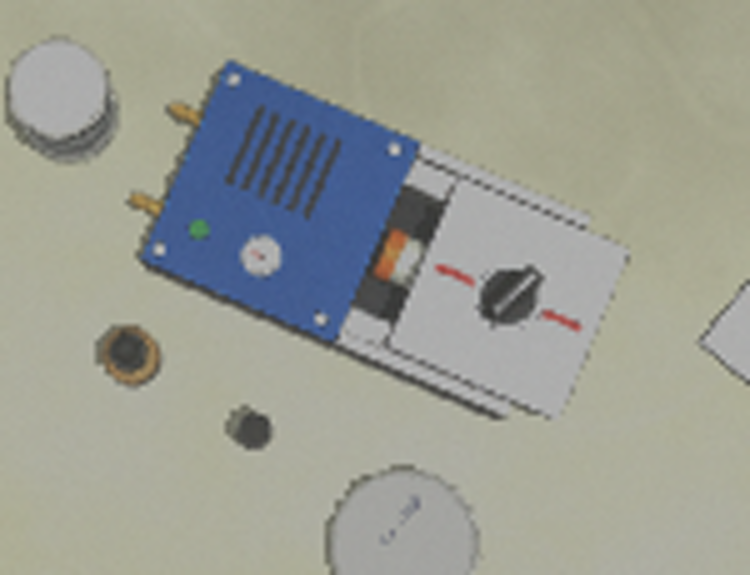

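View pics/side0c.png

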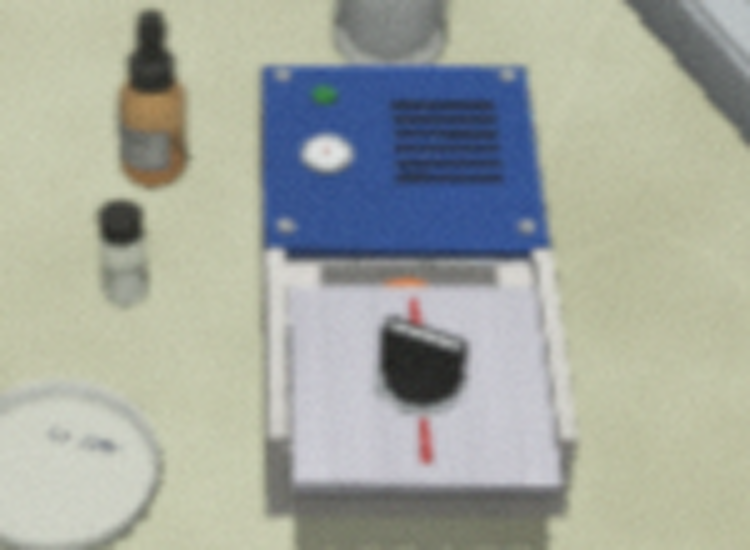

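The crop confirms it: the plate in the unit has red marks and sits short of the blue panel. Crop pixels: panel corners (232,60), (418,143), (335,342), (142,260); cover corners (455,180), (630,258), (555,418), (388,345); white slot line about (500,318)-(540,270). Next I convert these to positions.

```bash
cat > h.py <<'E'
import numpy as np
from scipy.spatial.transform import Rotation as R
from workcell import bot, imaging, order
def ray(n,u,v,m=None):
    m=m or imaging.camera_model(n); f=200/np.tan(np.radians(m['fovy'])/2)
    x,y=(u-m['cx']),(v-m['cy'])
    if n=='wrist':
        r=np.hypot(x,y);t=r/f;d=np.array([x/r*np.sin(t),-y/r*np.sin(t),-np.cos(t)])
    else: d=np.array([x/f,-y/f,-1])
    return m['eye'],R.from_quat(m['rotation']).apply(d)
def pt(n,u,v,z,m=None):
    e,d=ray(n,u,v,m); return e+d*(z-e[2])/d[2]
def proj(n,p,m=None):
    m=m or imaging.camera_model(n); f=200/np.tan(np.radians(m['fovy'])/2)
    c=R.from_quat(m['rotation']).inv().apply(np.asarray(p)-m['eye']);x,y,z=c[0],-c[1],-c[2]
    if n=='wrist':
        r=np.hypot(x,y);t=np.arctan2(r,z);return m['cx']+f*t*x/r,m['cy']+f*t*y/r
    return m['cx']+f*x/z,m['cy']+f*y/z
E
python3 - <<'E'
from h import *
def T(u,v,z): return pt('top',270+(u+.5)/5-.5,130+(v+.5)/5-.5,z)
def S(u,v,z): return pt('side',260+(u+.5)/5-.5,180+(v+.5)/5-.5,z)
def ang(d): return np.degrees(np.arctan2(d[1],d[0]))
for nm,F,P,C,Rm,W in [('top',T,[(232,60),(418,143),(335,342),(142,260)],[(455,180),(630,258),(555,418),(388,345)],[(437,267),(580,328)],[(500,318),(540,270)]),
  ('side',S,[(527,67),(550,247),(266,247),(262,68)],[(533,287),(562,486),(293,486),(290,287)],[(414,298),(427,463)],[(390,322),(465,343)])]:
    P=[F(*p,.056) for p in P];C=[F(*p,.061) for p in C];M=[F(*p,.061) for p in Rm];W=[F(*p,.089) for p in W]
    print(nm,'panel',np.round(P,4).tolist())
    print(' sizes',[round(float(np.linalg.norm(P[i]-P[i-1])),4) for i in range(4)],[round(float(np.linalg.norm(C[i]-C[i-1])),4) for i in range(4)])
    ya=(P[0]+P[3]-P[1]-P[2]);print(' unit y ang',ang(ya), ang(P[1]-P[2])+90, 'cover y', ang(C[0]+C[3]-C[1]-C[2]),'marks',ang(M[0]-M[1]))
    print(' seam',(P[1]+P[2])/2,'cover c',np.mean(C,0),'marks c',np.mean(M,0))
    y=ya/np.linalg.norm(ya);print(' gap',((P[1]+P[2])/2-(C[0]+C[3])/2)@y)
    print(' wing c',np.mean(W,0),'ang',ang(W[1]-W[0]),'len',np.linalg.norm(W[1]-W[0]))
E
```

```text
top panel [[0.6357, 0.148, 0.056], [0.5856, 0.0384, 0.056], [0.468, 0.0885, 0.056], [0.517, 0.2016, 0.056]]
 sizes [0.1303, 0.1206, 0.1278, 0.1233] [0.1051, 0.1123, 0.1041, 0.1063]
 unit y ang 66.00800733492146 66.92560064100768 cover y 65.7100858243117 marks 66.43775824622752
 seam [0.52679656 0.06340723 0.056     ] cover c [ 0.49174897 -0.01234066  0.061     ] marks c [ 0.49322011 -0.0131991   0.061     ]
 gap 0.02880781740314385
 wing c [ 0.49272577 -0.01644205  0.089     ] ang -40.35297923773801 len 0.03606544481082137
side panel [[0.6355, 0.1472, 0.056], [0.5852, 0.0355, 0.056], [0.4673, 0.0866, 0.056], [0.5158, 0.1981, 0.056]]
 sizes [0.13, 0.1226, 0.1285, 0.1216] [0.1074, 0.1107, 0.1097, 0.1105]
 unit y ang 66.13646133323763 66.54366967628702 cover y 66.35476260320785 marks 66.25691256195313
 seam [0.52625836 0.06103944 0.056     ] cover c [ 0.49188774 -0.01632214  0.061     ] marks c [ 0.49348895 -0.0141288   0.061     ]
 gap 0.02935512574965103
 wing c [ 0.49489369 -0.01413588  0.089     ] ang -44.511173385709746 len 0.03274268444022299
```

Request:
carry_out:
  moves:
    - [-0.25, 0.32, 0, 0, 1]
    - [-0.5, 0.64, 0, 0, 1]
    - [-0.75, 0.96, 0, 0, 1]
    - [-0.75, 0.96, 0, 0, 1]

```text
clock: 0.55
eef_pos: [0.2134, 0.3772, 0.2561]
tool_rot: [0.802, 0.597, -0.001, 0.001]
ft_force: [-0.4, 1.2, 0.2]
grip_width: 0.0853
```

Request:
carry_out:
  moves:
    - [-0.25, 0.32, 0, 0, 1]
    - [-0.5, 0.64, 0, 0, 1]
    - [-0.75, 0.96, 0, 0, 1]
    - [-0.75, 0.96, 0, 0, 1]

```text
clock: 0.95
eef_pos: [0.2844, 0.2791, 0.2562]
tool_rot: [0.802, 0.597, -0.0, 0.001]
ft_force: [0.1, 1.0, 0.1]
grip_width: 0.0855
```

Request:
carry_out:
  moves:
    - [-0.25, 0.32, 0, 0, 1]
    - [-0.5, 0.64, 0, 0, 1]
    - [-0.75, 0.96, 0, 0, 1]
    - [-0.75, 0.96, 0, 0, 1]

```text
clock: 1.35
eef_pos: [0.3557, 0.1808, 0.2562]
tool_rot: [0.802, 0.597, 0.0, 0.0]
ft_force: [-0.6, 0.5, 0.7]
grip_width: 0.0852
```

Request:
carry_out:
  moves:
    - [-0.25, 0.32, 0, 0, 1]
    - [-0.5, 0.64, 0, 0, 1]
    - [-0.75, 0.96, 0, 0, 1]
    - [-0.75, 0.96, 0, 0, 1]

```text
clock: 1.75
eef_pos: [0.4269, 0.0824, 0.256]
tool_rot: [0.802, 0.598, 0.0, 0.0]
ft_force: [-1.3, 1.2, -0.1]
grip_width: 0.0853
```

Request:
carry_out:
  moves:
    - [-0.25, 0.3, 0, 0.1, 1]
    - [-0.5, 0.6, 0, 0.2, 1]
    - [-0.73, 0.9, 0, 0.28, 1]
    - [-0.73, 0.9, 0, 0.28, 1]
    - [-0.73, 0.9, 0.4, 0.28, 1]
    - [-0.73, 0.9, 0.4, 0.28, 1]

```text
clock: 2.35
eef_pos: [0.4866, -0.0096, 0.2117]
tool_rot: [0.911, 0.411, -0.005, -0.003]
ft_force: [-1.7, 0.2, -1.4]
grip_width: 0.0853
```

Run:
```python
from h import *
import cv2
o=bot.get_obs();print(o['eef_pos'],o['joint_pos'],o['ft_force'])
r=R.from_quat(o['tool_rot']).as_matrix();print(r, np.degrees(np.arctan2(r[1,0],r[0,0])))
m=imaging.camera_model('wrist')
cv2.imwrite("pics/w1.png",imaging.camera('wrist')[:,:,::-1])
print(m,proj('wrist',[.493,-.0145,.089],m))
```

```text
[ 0.48664214 -0.00964843  0.21173535] [-2.04130725e-02  2.47182288e-01 -1.04704161e-01  1.22978753e+00
  1.02962339e-03  7.02584738e-01] [-1.72059348  0.20983489 -1.44838262]
[[ 0.66160579  0.74977327 -0.01085415]
 [ 0.74982584 -0.66163407  0.00125144]
 [-0.00624318 -0.00896668 -0.99994031]] 48.57655979104319
{'fovy': 65.70646984690485, 'cx': 319.36354627123507, 'cy': 198.66797568648784, 'eye': array([0.43770688, 0.03611718, 0.33025106]), 'rotation': array([-0.11993428, -0.05110199,  0.40844539,  0.90342499])} (np.float64(319.29014372404185), np.float64(210.99185397921983))
```

View pics/w1.png

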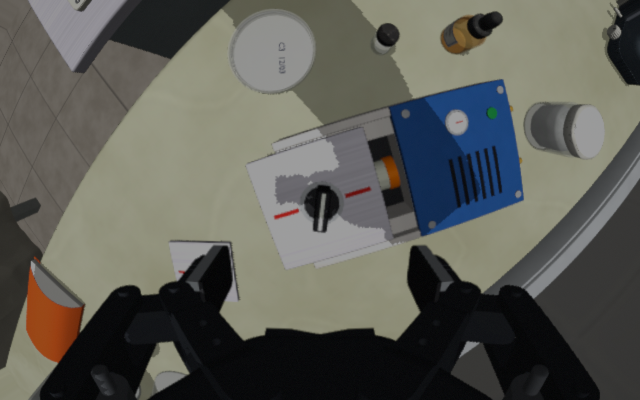

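Run:
```python
import cv2
a=cv2.imread("pics/w1.png")
cv2.imwrite("pics/w1c.png",cv2.resize(a[120:270,240:430],None,fx=4,fy=4,interpolation=cv2.INTER_CUBIC))
```

```text
(no output)
```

View pics/w1c.png

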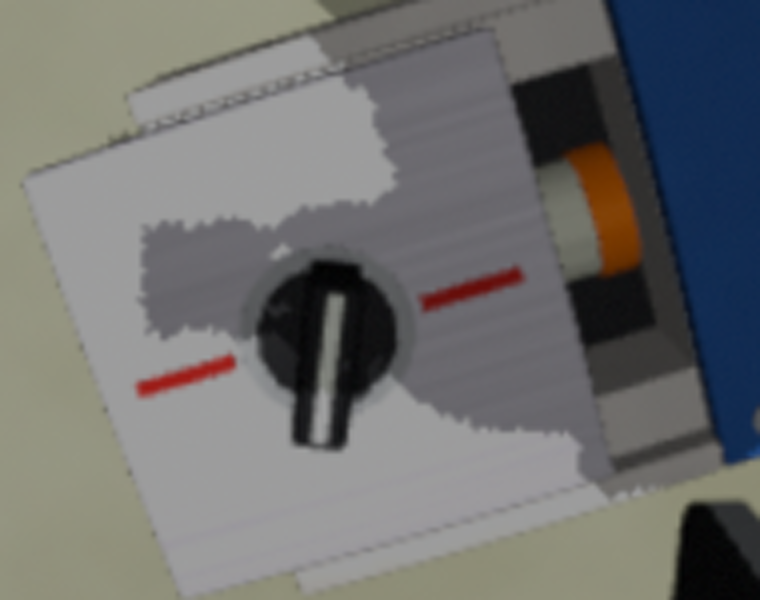

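The wrist crop shows the wing's slot line at (337,293)-(320,445), the red marks at (137,390)-(235,362) and (422,303)-(522,273), the cover's leading edge from (492,30) to (615,470) and the panel edge from (605,0) to (725,462).

Run:
```python
from h import *
m=imaging.camera_model('wrist')
def W(u,v,z): return pt('wrist',240+(u+.5)/4-.5,120+(v+.5)/4-.5,z,m)
def ang(d): return np.degrees(np.arctan2(d[1],d[0]))
a,b=W(337,293,.089),W(320,445,.089);print('slot',ang(b-a),np.linalg.norm(b-a),(a+b)/2)
a,b=W(137,390,.061),W(522,273,.061);print('marks',ang(b-a),np.linalg.norm(b-a),(a+b)/2)
C=[W(492,30,.061),W(615,470,.061),W(183,597,.061),W(25,175,.061)]
print('cover',np.mean(C,0),[np.linalg.norm(C[i]-C[i-1]) for i in range(4)],'edge',(C[0]+C[1])/2)
a,b=W(605,0,.056),W(725,462,.056);n=ang(a-b);print('panel edge',n+90,n-90);d=(b-a)[:2]/np.linalg.norm((b-a)[:2]);e=((C[0]+C[1])/2-a)[:2];print('gap',d[0]*e[1]-d[1]*e[0])
```

```text
slot -47.33274137379774 0.03310650590172426 [ 0.4973917 -0.0143455  0.089    ]
marks 66.21698666235385 0.09276502016735876 [ 0.49712357 -0.0143603   0.061     ]
cover [ 0.49690462 -0.01358075  0.061     ] [np.float64(0.10888422507898374), np.float64(0.10841316567521646), np.float64(0.11021600374873809), np.float64(0.10991352863467055)] edge [0.51912471 0.03648354 0.061     ]
panel edge 246.9969869442495 66.9969869442495
gap -0.02772360196038006
```

Request:
carry_out:
  moves:
    - [0.03, 0.1, 0.3, 0.05, 1]
    - [0.03, 0.1, 0.6, 0.05, 1]
    - [0.03, 0.1, 0.85, 0.05, 1]
    - [0.03, 0.1, 0.85, 0.05, 1]
    - [0.03, 0.1, 0.85, 0.05, 1]
    - [0.03, 0.1, 0.85, 0.05, 1]

```text
clock: 3.0
eef_pos: [0.5016, -0.0156, 0.1337]
tool_rot: [0.927, 0.375, 0.002, 0.001]
ft_force: [0.4, 0.7, 0.1]
grip_width: 0.0852
```

Run:
```python
from h import *
import cv2
o=bot.get_obs();print(o['eef_pos'],o['joint_pos'],o['ft_force'])
r=R.from_quat(o['tool_rot']).as_matrix();print(r, np.degrees(np.arctan2(r[1,0],r[0,0])))
m=imaging.camera_model('wrist')
a=imaging.camera('wrist')[:,:,::-1]
cv2.imwrite("pics/w2.png",a)
cv2.imwrite("pics/w2c.png",cv2.resize(a[180:330,220:420],None,fx=4,fy=4,interpolation=cv2.INTER_CUBIC))
print(proj('wrist',[.496,-.0144,.089],m))
```

```text
[ 0.50162847 -0.01555773  0.13365028] [-3.10835434e-02  3.30736888e-01 -2.07340283e-01  1.02881911e+00
  1.42428521e-04  7.71995101e-01] [0.39707988 0.70501902 0.07497041]
[[ 7.19491899e-01  6.94489868e-01  3.90257948e-03]
 [ 6.94495097e-01 -7.19497436e-01  2.11522728e-05]
 [ 2.82258597e-03  2.69510342e-03 -9.99992385e-01]] 43.987216910763536
(np.float64(311.05878884794475), np.float64(229.9139914736647))
```

View pics/w2.png

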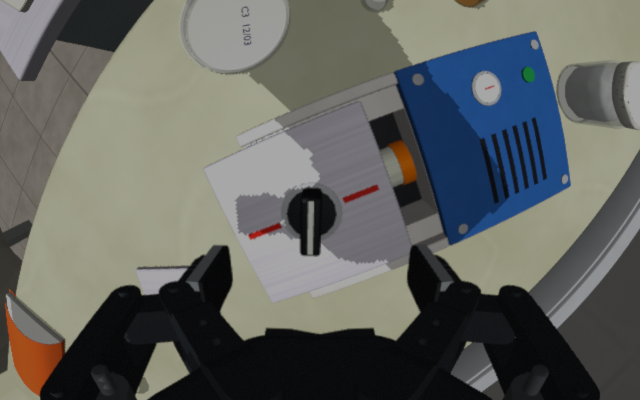

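View pics/w2c.png

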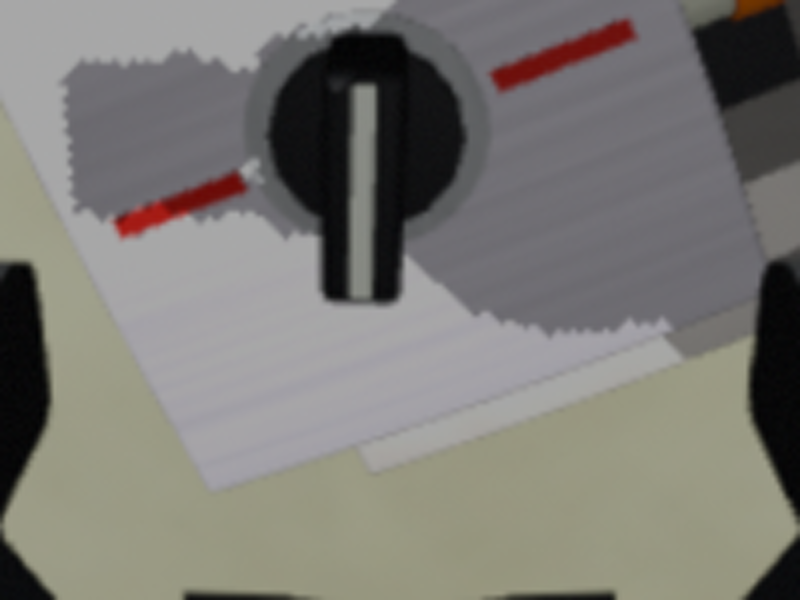

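Run:
```python
from h import *
m=imaging.camera_model('wrist');o=bot.get_obs();r=R.from_quat(o['tool_rot']).as_matrix()
def W(u,v,z): return pt('wrist',220+(u+.5)/4-.5,180+(v+.5)/4-.5,z,m)
def ang(d): return np.degrees(np.arctan2(d[1],d[0]))
a,b=W(365,82,.089),W(360,300,.089);c=(a+b)/2;print('slot',ang(b-a),np.linalg.norm(b-a),c)
a,b=W(117,228,.061),W(634,29,.061);print('marks',ang(b-a),np.linalg.norm(b-a),(a+b)/2)
print('err tool',r.T@(c-o['eef_pos']),o['eef_pos'])
```

```text
slot -47.77527800781532 0.03289990889051539 [ 0.49495733 -0.01418682  0.089     ]
marks 65.98212260860987 0.09192083498315225 [ 0.49509285 -0.01403049  0.061     ]
err tool [-0.00383408 -0.00588041  0.04456576] [ 0.50161804 -0.01575393  0.13359333]
```

Request:
carry_out:
  moves:
    - [-0.04, -0.06, 0.2, 0.02, 1]
    - [-0.04, -0.06, 0.4, 0.02, 1]
    - [-0.04, -0.06, 0.4, 0.02, 1]
    - [-0.04, -0.06, 0.4, 0.02, 1]
    - [-0.04, -0.06, 0.4, 0.02, 0.3]

```text
clock: 3.55
eef_pos: [0.4944, -0.0147, 0.0929]
tool_rot: [0.933, 0.359, 0.001, 0.001]
ft_force: [-0.2, 0.5, 0.3]
grip_width: 0.0734
```

Request:
carry_out:
  moves:
    - [0, 0, 0, 0, -0.3]
    - [0, 0, 0, 0, -0.6]
    - [0, 0, 0, 0, -1]
    - [0, 0, 0, 0, -1]
    - [0, 0, 0, 0, -1]
    - [0, 0, 0, 0, -1]
    - [0, 0, 0, 0, -1]
    - [0, 0, 0, 0, -1]

```text
clock: 4.35
eef_pos: [0.4931, -0.0147, 0.0914]
tool_rot: [0.933, 0.359, 0.0, 0.0]
ft_force: [-0.1, 0.4, 1.9]
grip_width: 0.0107
```

Run:
```python
from h import *
import cv2
o=bot.get_obs();print(o['eef_pos'],o['joint_pos'],o['ft_force'],o['ft_torque'],o['grip_width'])
r=R.from_quat(o['tool_rot']).as_matrix();print(r, np.degrees(np.arctan2(r[1,0],r[0,0])))
cv2.imwrite("pics/w3.png",imaging.camera('wrist')[:,:,::-1])
cv2.imwrite("pics/s3.png",cv2.resize(imaging.camera('side')[160:300,240:420,::-1],None,fx=4,fy=4))
```

```text
[ 0.49312334 -0.01466156  0.09144309] [-2.96959751e-02  3.65787849e-01 -2.82696140e-01  9.22003365e-01
 -4.83623951e-05  8.05877059e-01] [-0.05460642  0.41641638  1.91645576] [-0.01010335 -0.01968839 -0.03018433] 0.010693653433982377
[[ 7.41680974e-01  6.70752740e-01  3.07400887e-04]
 [ 6.70752784e-01 -7.41680996e-01 -5.75149806e-05]
 [ 1.89415065e-04  2.48847767e-04 -9.99999951e-01]] 42.12519257358219
```

View pics/w3.png

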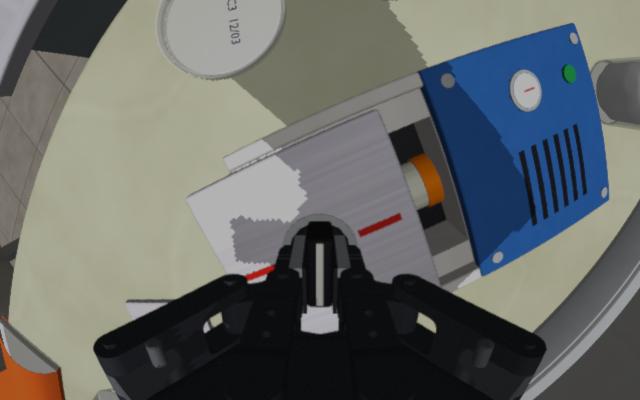

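View pics/s3.png

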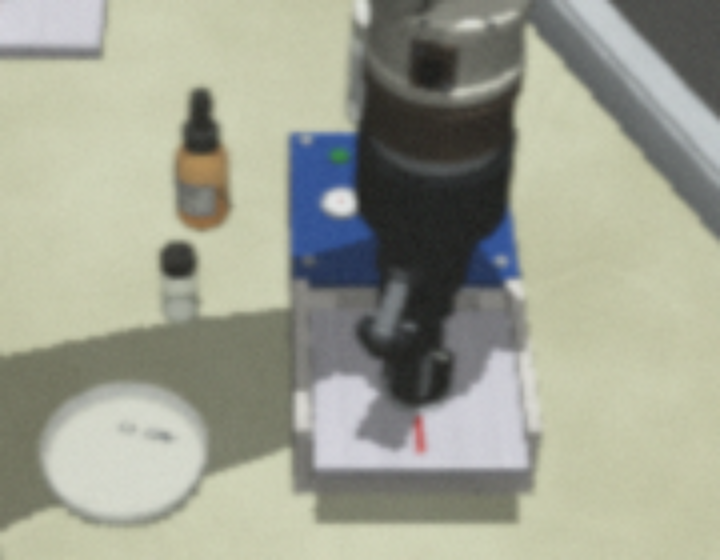

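Request:
carry_out:
  moves:
    - [0.05, -0.02, 0, 0, -1]
    - [0.09, -0.04, 0, 0, -1]
    - [0.14, -0.06, 0, 0, -1]
    - [0.18, -0.08, 0, 0, -1]
    - [0.22, -0.1, 0, 0, -1]
    - [0.22, -0.1, 0, 0, -1]
    - [0.22, -0.1, 0, 0, -1]

```text
clock: 5.15
eef_pos: [0.503, 0.0084, 0.0914]
tool_rot: [0.933, 0.36, 0.001, -0.001]
ft_force: [0.8, 1.5, 2.3]
grip_width: 0.0106
```

Request:
carry_out:
  moves:
    - [0.01, -0.004, 0, 0, -1]
    - [0.02, -0.01, 0, 0, -1]
    - [0.02, -0.01, 0, 0, -1]
    - [0.02, -0.01, 0, 0, -1]

```text
clock: 5.55
eef_pos: [0.5033, 0.0093, 0.0912]
tool_rot: [0.933, 0.359, -0.0, 0.0]
ft_force: [-0.2, -2.9, 2.2]
grip_width: 0.0111
```

Run:
```python
from h import *
import cv2
o=bot.get_obs();print(o['eef_pos'],o['ft_force'],o['ft_torque'],o['grip_width'])
m=imaging.camera_model('wrist');print(m)
a=imaging.camera('wrist')[:,:,::-1]
cv2.imwrite("pics/w4.png",cv2.resize(a[60:300,180:500],None,fx=2.5,fy=2.5,interpolation=cv2.INTER_CUBIC))
```

```text
[0.50328221 0.00931286 0.0912444 ] [-0.18711697 -2.85311863  2.24611302] [-0.56670881  0.21440221  0.00444144] 0.011069304721020258
{'fovy': 65.70646984690485, 'cx': 319.36354627123507, 'cy': 198.66797568648784, 'eye': array([0.45847253, 0.06075083, 0.20916969]), 'rotation': array([-0.12583855, -0.04843171,  0.35624614,  0.9246122 ])}
```

View pics/w4.png

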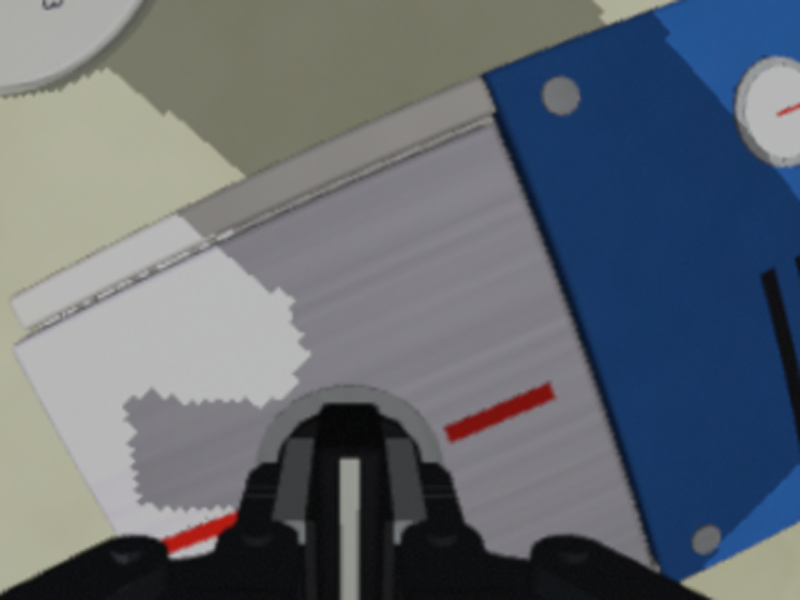

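Request:
carry_out:
  moves:
    - [0.01, -0.005, 0, 0, -1]
    - [0.02, -0.01, 0, 0, -1]
    - [0.02, -0.01, 0, 0, -1]
    - [0.02, -0.01, 0, 0, -1]

```text
clock: 6.0
eef_pos: [0.5042, 0.0115, 0.0913]
tool_rot: [0.933, 0.359, -0.0, 0.0]
ft_force: [-1.4, -4.0, 2.2]
grip_width: 0.0105
```

Run:
```python
from h import *
import cv2
o=bot.get_obs();print(o['eef_pos'],o['ft_force'],o['ft_torque'],o['grip_width'])
m=imaging.camera_model('wrist')
a=imaging.camera('wrist')[:,:,::-1]
cv2.imwrite("pics/w5.png",cv2.resize(a[60:300,340:480],None,fx=2.5,fy=2.5,interpolation=cv2.INTER_CUBIC))
def W(u,v,z): return pt('wrist',180+(u+.5)/2.5-.5,60+(v+.5)/2.5-.5,z,m)
# from w4
y=np.array([np.cos(np.radians(66.2)),np.sin(np.radians(66.2)),0])
for p in [(497,118),(575,320),(655,565)]: print(W(*p,.061)@y, W(*p,.056)@y)
```

```text
[0.50415003 0.01148397 0.091284  ] [-1.41673517 -3.95098433  2.24205417] [-0.86756476  0.3466395   0.05899125] 0.010510262867837393
0.2704496450981207 0.2713784651118751
0.2702665034916345 0.2711891441382262
0.27031374533895147 0.2712379799691585
```

View pics/w5.png

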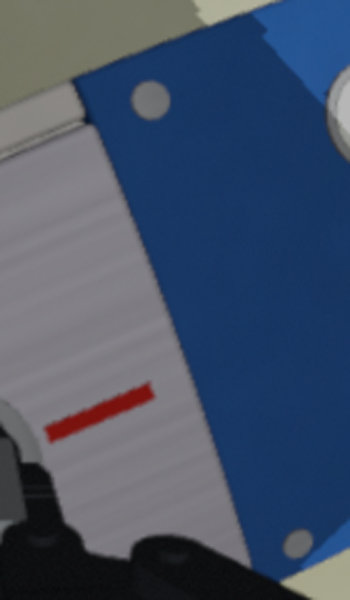

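Request:
carry_out:
  moves:
    - [0.01, -0.005, 0, 0, -1]
    - [0.02, -0.01, 0, 0, -1]
    - [0.02, -0.01, 0, 0, -1]
    - [0.02, -0.01, 0, 0, -1]

```text
clock: 6.45
eef_pos: [0.5043, 0.0118, 0.0914]
tool_rot: [0.933, 0.359, -0.001, 0.002]
ft_force: [-2.6, -10.0, 4.6]
grip_width: 0.0106
```

Request:
carry_out:
  moves:
    - [0, 0, 0, 0.08, -1]
    - [0, 0, 0, 0.16, -1]
    - [0, 0, 0, 0.24, -1]
    - [0, 0, 0, 0.32, -1]
    - [0, 0, 0, 0.4, -1]
    - [0, 0, 0, 0.48, -1]
    - [0, 0, 0, 0.56, -1]
    - [0, 0, 0, 0.64, -1]
    - [0, 0, 0, 0.7, -1]
    - [0, 0, 0, 0.73, -1]
    - [0, 0, 0, 0.73, -1]
    - [0, 0, 0, 0.73, -1]
    - [0, 0, 0, 0.73, -1]
    - [0, 0, 0, 0.73, -1]

```text
clock: 7.85
eef_pos: [0.5054, 0.012, 0.0915]
tool_rot: [0.979, -0.205, 0.001, 0.002]
ft_force: [0.1, -8.9, 2.1]
grip_width: 0.0106
```

Run:
```python
from h import *
import cv2
o=bot.get_obs();print(o['clock'],o['eef_pos'],o['ft_force'],o['ft_torque'],o['grip_width'])
r=R.from_quat(o['tool_rot']).as_matrix();print(r, np.degrees(np.arctan2(r[1,0],r[0,0])))
a=imaging.camera('wrist')[:,:,::-1]
cv2.imwrite("pics/w6.png",a)
```

```text
7.85 [0.50541935 0.01199019 0.09145088] [ 0.09980467 -8.91053567  2.10462206] [-1.86775781  0.20272897 -0.09722398] 0.010565110102626231
[[ 9.15902358e-01 -4.01400436e-01  7.48596461e-04]
 [-4.01394669e-01 -9.15896599e-01 -3.96729342e-03]
 [ 2.27811026e-03  3.33317077e-03 -9.99991850e-01]] -23.665460136837076
```

View pics/w6.png

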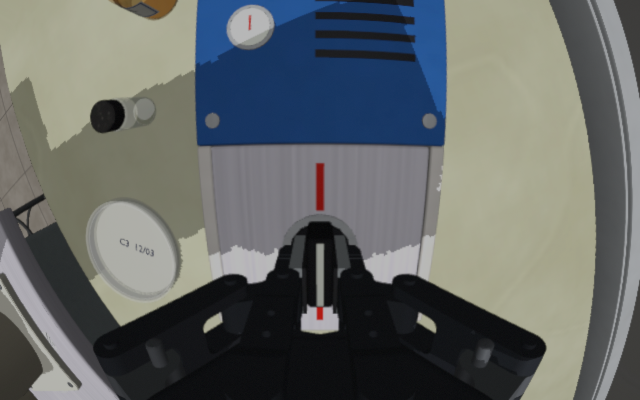

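Request:
carry_out:
  moves:
    - [0, 0.007, 0, 0, -1]
    - [0, 0.007, 0.01, 0, -1]
    - [0, 0.007, 0.02, 0, -1]
    - [0, 0.007, 0.03, 0, -1]
    - [0, 0.007, 0.04, 0, -1]
    - [0, 0.007, 0.05, 0, -1]
    - [0, 0.007, 0.05, 0, -1]
    - [0, 0.007, 0.05, 0, -1]

```text
clock: 8.7
eef_pos: [0.5053, 0.0119, 0.0873]
tool_rot: [0.979, -0.205, 0.001, 0.001]
ft_force: [-2.4, -6.9, 7.5]
grip_width: 0.0108
```

Run:
```python
from h import *
import cv2
o=bot.get_obs();print(o['clock'],o['eef_pos'],o['ft_force'],o['ft_torque'],o['grip_width'])
a=imaging.camera('wrist')[:,:,::-1]
cv2.imwrite("pics/w7.png",a)
cv2.imwrite("pics/s7.png",cv2.resize(imaging.camera('side')[160:300,240:420,::-1],None,fx=4,fy=4))
```

```text
8.7 [0.5053243  0.01192215 0.08731748] [-2.38103468 -6.88236258  7.46772328] [-1.52600685  0.48374428 -0.00763914] 0.010807190260852695
```

View pics/w7.png

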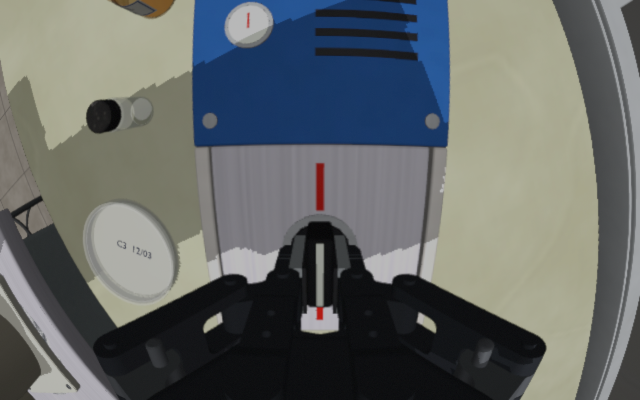

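View pics/s7.png

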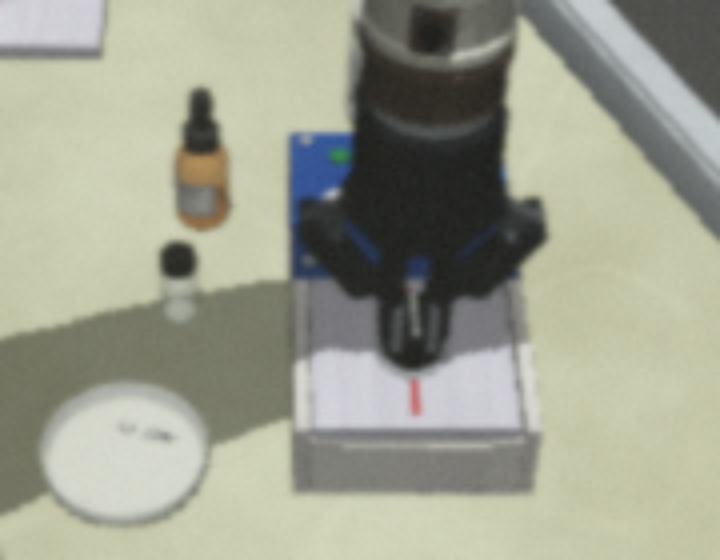

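Request:
carry_out:
  moves:
    - [0, 0, 0.01, 0, -1]
    - [0, 0, 0.01, 0, -1]
    - [0, 0, 0.015, 0, -1]
    - [0, 0, 0.015, 0, -1]
    - [0, 0, 0.015, 0, -1]

```text
clock: 9.3
eef_pos: [0.5054, 0.0118, 0.0866]
tool_rot: [0.979, -0.205, 0.001, 0.001]
ft_force: [-4.3, -7.8, 13.1]
grip_width: 0.0107
```

Request:
carry_out:
  moves:
    - [0, 0, 0.01, 0, -1]
    - [0, 0, 0.01, 0, -1]
    - [0, 0, 0.01, 0, -1]
    - [0, 0, 0.01, 0, -1]

```text
clock: 9.7
eef_pos: [0.5054, 0.0119, 0.0866]
tool_rot: [0.979, -0.205, 0.002, 0.001]
ft_force: [-6.1, -8.5, 21.4]
grip_width: 0.0105
```

Run:
```python
from h import *
import cv2
o=bot.get_obs();print(o['clock'],o['eef_pos'],o['ft_force'],o['ft_torque'],o['grip_width'])
r=R.from_quat(o['tool_rot']).as_matrix();print(r)
a=imaging.camera('wrist')[:,:,::-1]
cv2.imwrite("pics/w8.png",cv2.resize(a[100:340,180:460],None,fx=2.5,fy=2.5,interpolation=cv2.INTER_CUBIC))
s=imaging.camera('side')[:,:,::-1]
cv2.imwrite("pics/s8.png",cv2.resize(s[205:295,300:390],None,fx=6,fy=6,interpolation=cv2.INTER_CUBIC))
o=bot.get_obs();print(o['clock'],o['eef_pos'],o['ft_force'],o['ft_torque'],o['grip_width'])
```

```text
9.7 [0.50543387 0.01186528 0.0866228 ] [-6.09612591 -8.5338075  21.3794714 ] [-1.52004868  1.53578311 -0.03301685] 0.010500102205363128
[[ 0.91606269 -0.40102533  0.00279803]
 [-0.40101851 -0.91606597 -0.00270275]
 [ 0.00364705  0.00135383 -0.99999243]]
9.8 [0.5054132  0.0118637  0.08659592] [-6.39403484 -7.56125903 20.49631222] [-1.53936913  1.48762754 -0.03150622] 0.010520264304985422
```

View pics/w8.png

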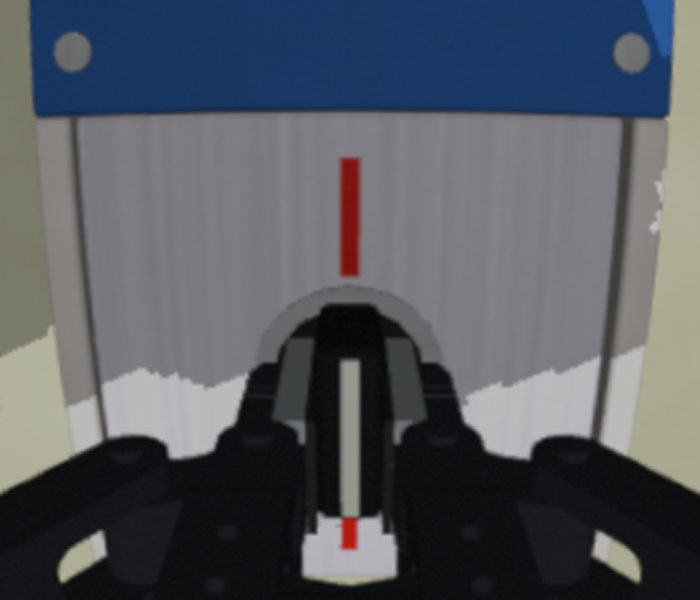

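View pics/s8.png

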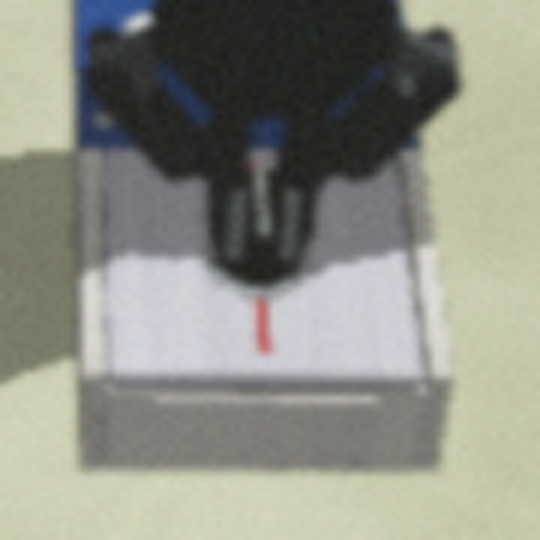

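Run:
```python
from h import *
import cv2
m=imaging.camera_model('wrist')
a=imaging.camera('wrist')[:,:,::-1]
cv2.imwrite("pics/w9.png",a)
l=cv2.resize(a[135:185,185:235],None,fx=8,fy=8,interpolation=cv2.INTER_CUBIC)
r=cv2.resize(a[135:185,405:455],None,fx=8,fy=8,interpolation=cv2.INTER_CUBIC)
cv2.imwrite("pics/w9c.png",np.hstack([l,r]))
```

```text
(no output)
```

View pics/w9c.png

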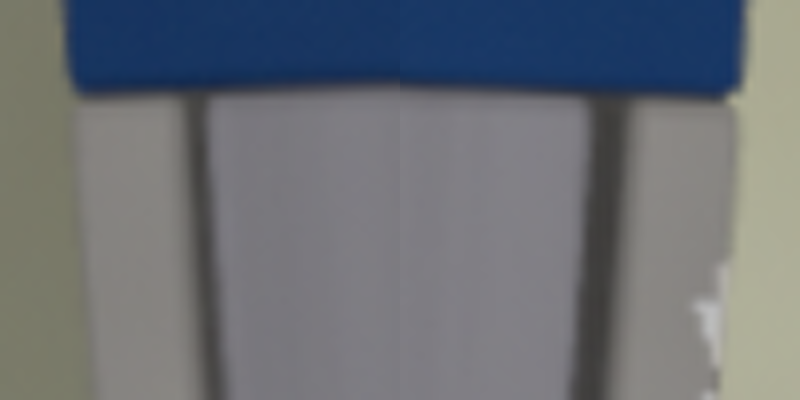

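The cover's edge, at crop columns 208 and 590, is 0.966 of the bay's width; a flush cover would give 110/113 = 0.973. So it sits at the wall height, level at the seam, with even slits and no gap to the panel. The slot line is in line with the marks. I'll hold for a moment more and hand in.

Request:
carry_out:
  moves:
    - [0, 0, 0, 0, -1]
    - [0, 0, 0, 0, -1]
    - [0, 0, 0, 0, -1]
    - [0, 0, 0, 0, -1]
    - [0, 0, 0, 0, -1]

```text
clock: 10.35
eef_pos: [0.5054, 0.0118, 0.0866]
tool_rot: [0.979, -0.205, 0.002, 0.001]
ft_force: [-6.8, -7.1, 20.4]
grip_width: 0.0104
```

Run:
```python
from h import *
o=bot.get_obs();print(o['clock'],o['eef_pos'],o['ft_force'],o['ft_torque'],o['grip_width'])
print(order.job_done())
```

```text
10.35 [0.50537835 0.0118448  0.08660122] [-6.75166386 -7.07085243 20.40366065] [-1.55928321  1.53880729 -0.0292821 ] 0.010410323343251602
the job is handed in; nothing more can be done
None
```

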